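# Seat the ring carrier on the measuring stage's hidden dowel and hold it down

### The arm

A 6-joint arm with a two-finger parallel gripper is mounted at the origin on the work surface. World frame = base frame: x ahead of the robot, y to its left, z up, the work surface at z = 0. Lengths are in m, angles in rad, forces in N, time in s.
With the tool pointing down it reaches from about 0.25 to 0.775 m from the base axis. Payload 8.9 kg.
Tool frame: the origin (TCP) lies at the very end of the fingers, on their centre line; the grasp point (between the pads) lies behind it (grip_depth is the z of the grasp point in the tool frame, in m); z points along the fingers, y is the direction in which the jaws open and shut (so a half turn about z gives the same grasp; the last joint's range is limited). The gripper opens to 85 mm and grips with 20 to 120 N. Pads are 22 mm wide; open, the fingers measure 114 mm over their backs; the gripper's body (76 mm by 85 mm) begins 54 mm behind the grasp point. The pads swing forward as they close: fully open they stand 13 mm farther back than shut.
Start: joints at [-1.452, 0.291, -0.153, 1.127, 0, 1.431], TCP at [0.134, -0.508, 0.231] pointing down, gripper open.
Joint ranges: [-2.52, 2.52], [-0.91, 1.74], [-1.3, 1.37], [-1.96, 2.02], [-1.52, 1.47], [-3.14, 3.14]. Speed limits (rad/s): [2.22, 2.22, 2.79, 3.14, 3.14, 3.14].

### API

Orientations are given as [roll, pitch, yaw] about the fixed x, y, z axes, in that order (R = Rz(yaw) Ry(pitch) Rx(roll)).
In Python, from plant import observe, camera, close_job, grip_depth gives the robot as it stands. The module is installed in compiled form; this text tells all that it offers.
- The arm moves only by the tool play_rows, never from a script. Its arguments are lists of equal length, an entry for each row: "translation": the shift along the tool's x, y, z in cm, a list of three; "spin": the turn about the tool's z in degrees; "fingers": the finger opening in cm, from 0 to 8.54. In form: {"translation": [[x, y, z], ...], "spin": [spin, ...], "fingers": [fingers, ...]}. A call has 1 to 20 rows; each row is the pose to reach, as a shift and turn from the pose measured when the call began, along the tool's axes at that moment; what a row does not reach only later rows make up. A row lasts 1/12 s, in which the tool goes at most 41.7 mm and 7.16 degrees, less where a joint would pass 70% of its speed; a pose out of reach is approached as far as the arm can. A call with a gripper value outside its range is refused whole. The fingers move at their own pace and stop on an object; "squeeze" is the grip in N (left out, the last holds). Time passes only in rows, so rows that repeat a pose let the fingers close. It gives the time, the measured TCP pose, the force and the opening at its end, in the units of the state.
- observe(): the state, without advancing time (a new reading comes with each control period).
- camera(name): name is "scene" or "side" or "wrist"; returns a dict with "pixels" (420x560x3 uint8, red, green, blue), "K" (3x3 intrinsics, pixels), "world_from_camera" (4x4, takes a point from camera to world coordinates). Camera axes: x right, y down, z forward; pixel columns grow to the right and rows downward; lengths in m; the calibration is good to about 2 mm. A picture is of the moment at which its call begins. There is no depth.
- close_job(): hands the job in, once; it reports no verdict.
The state is a dict: "t": time; "joint_pos": joint angles; "dq": joint speeds; "joint_torque": joint torques, N m; "position": TCP position; "tool_rot": TCP orientation; "force": force on the tool from outside, world axes, zero at the start; "moment": the same for the moment, N m; "gripper_width": opening from 0.0 (shut) to 1.0 (fully open).
Only numpy, scipy, OpenCV 4.12 (cv2) and the standard library are available. Lean on these libraries where they do the work, as an engineer would, in place of code of your own. Each camera call takes 0.05 s, during which the arm holds its last target. There are 200 camera calls.

### The job

Pick up the blue ring carrier by its yellow block and set it lengthwise over the slot of the aluminium stage, its middle off towards the red-banded end; then slide it along the slot, away from the red band, until the bore under it drops over the locating pin. Press it down flat onto the stage and on until the sprung stage is right down on its stop, and finish like that, still holding the carrier pressed down. Leave the ring gauge, the screwdriver and the jar alone.

Things in the scene. Friction and masses are not known exactly. Their poses are not given: they have to be found in the camera images.
- carrier_grip (a point): Centre of the yellow grip block (28 in x, 30 in y, 45 mm tall) of the loose ring carrier (0.3 to 0.45 kg), which starts flat on the worktop. This point is 34.5 mm above the carrier's underside, 22.5 mm above the top of its foot plate. x runs along the foot plate, z is up. A ring stands on the plate 37 mm from here towards +x, so grip the block across its y faces. Either end may point to the red band.
- carrier_bore (a point): Mouth of the blind bore (round, 14 mm in diameter, 12 mm deep) in the middle of the carrier's underside, straight below the yellow block. The carrier's blue foot plate is 120 (x) x 70 (y) x 12 mm thick; a steel sample ring, 40 mm across, stands fixed on it at x = +37 to +49 mm, reaching 58 mm above the underside.
- stage_top (a point): Centre of the stage's upper face; x runs along its slot (black line), the red band is at the -x end, z up. A steel pin 10 mm in diameter, 9 mm tall, tapered to 6 mm at its tip, stands firm on the slot's centre line, at an x that differs each time, from -12 to +12 mm. With its middle at x = -32 mm the carrier covers the pin, bore short of it, and rests on its tip, 9 mm above the face.
- base: The stage's grey base, 220 (x) x 130 (y) x 24 mm tall, fixed to the worktop; origin at the centre of its underside, x along the slot away from the red band. Above it floats the stage, an aluminium platen 180 x 100 x 12 mm, its upper face 48 mm above the worktop when up. Slot 90 x 12 mm (only a marking, flush), red band 18 mm wide.
- stage (a joint): How far the stage is pressed down, in m: 0 is fully up, 0.010 is on its stop. The pin moves with it. It springs back up: it begins to sink at 4 N and is on its stop at 11 N (the carrier's own weight included).
- ring_gauge: Bystander: steel ring gauge 60 mm across, 22 mm tall, lying flat; origin at the centre of its underside.
- driver: Bystander: screwdriver 160 mm long lying on the worktop along its x; origin on the worktop under its middle.
- jar: Bystander: amber jar 52 mm across, 60 mm tall; origin at the centre of its underside.
There are look-alikes about, which are no part of the job. There is more than one size of the part that bears carrier_grip; the job needs the largest.

How it is judged:
By the outcome, as a careful person would: the job done as asked, in the order asked, and still so for the second after the job is handed in, while the arm keeps its last pose, push and grip.
It also fails if it takes over 69 s, if anything falls off the work surface, if the arm or the gripper's body presses on something with over 40 N, if the wrist force passes 120 N, or if a joint passes its speed limit or range.

## Working session

There is one attempt and no reset: what is moved stays moved. The work goes in short steps, Python scripts to look and compute and a tool call to move; the robot and the scene stay as the last step left them, time stands still between calls to the robot, and variables do not carry over. Pictures are saved under pics/ and viewed, about 8 in all and at most 12, crops included, and the job is handed in when it is done.

Besides the shell and the picture viewer there is one more tool, called after "Call:" as name([rows], argument=value, ...), one row to a line, values as JSON. play_rows: Moves the arm, as the interface text tells. Its arguments: {"type":"object","properties":{"translation":{"type":"array"},"spin":{"type":"array"},"fingers":{"type":"array"},"squeeze":{"type":"number"}},"required":["translation","spin","fingers"]}

```bash
mkdir -p pics; cat > h.py <<'E'
import numpy as np, cv2
from plant import observe, camera, close_job, grip_depth
def snap(name, fn=None):
    c=camera(name)
    if fn: cv2.imwrite('pics/'+fn, cv2.cvtColor(c['pixels'],cv2.COLOR_RGB2BGR))
    return c
def ray(c,uv,z):
    T=np.array(c['world_from_camera']); d=T[:3,:3]@np.linalg.solve(np.array(c['K']),[uv[0],uv[1],1.])
    o=T[:3,3]; return o+d*(z-o[2])/d[2]
def proj(c,p):
    T=np.linalg.inv(np.array(c['world_from_camera'])); q=np.array(c['K'])@(T[:3,:3]@np.array(p)+T[:3,3]); return q[:2]/q[2]
E
python3 - <<'E'
from h import *
import pickle
print(observe(),grip_depth)
d={}
for n in ['scene','side','wrist']:
    d[n]=snap(n,n+'0.png'); print(n,d[n]['world_from_camera'],d[n]['K'][0])
pickle.dump(d,open('d0.pkl','wb'))
E
```

```text
{'t': 0.0, 'joint_pos': array([-1.45231784e+00,  2.91275775e-01, -1.54119999e-01,  1.12670919e+00,
       -2.21851395e-05,  1.43151353e+00]), 'dq': array([ 0.00029363,  0.00042545,  0.00169888, -0.00149418,  0.00080098,
        0.00049818]), 'joint_torque': array([ 1.90743740e-03, -5.37146795e+01,  3.31370115e+01,  1.60473597e-02,
       -1.71168490e-04,  6.53606534e-06]), 'position': array([ 0.13378399, -0.5072127 ,  0.23073701]), 'tool_rot': array([-3.14029361e+00, -1.59711112e-04,  2.57761199e-01]), 'force': array([0.77745651, 0.20028518, 1.15356322]), 'moment': array([0.00807184, 0.00362381, 0.04853373]), 'gripper_width': 1.0049675152802646} -0.0187
scene [[-0.4160102   0.6064771  -0.67758471  1.46579821]
 [ 0.90922372  0.29030391 -0.29838877  0.39003212]
 [ 0.01573953 -0.74020886 -0.67219276  0.90735969]
 [ 0.          0.          0.          1.        ]] [501.13208635   0.         279.37841836]
side [[-0.82222938 -0.39539516  0.40939165  0.19294773]
 [-0.56903825  0.55644061 -0.60544968  0.62864286]
 [ 0.01158973 -0.73077802 -0.68251679  0.7662134 ]
 [ 0.          0.          0.          1.        ]] [465.94200862   0.         285.75435058]
wrist [[ 2.56060509e-01 -9.28944418e-01 -2.67386019e-01  2.02411905e-01]
 [-9.66660272e-01 -2.46346285e-01 -6.98672070e-02 -4.89784887e-01]
 [-9.66800632e-04  2.76361674e-01 -9.61053219e-01  3.72875841e-01]
 [ 0.00000000e+00  0.00000000e+00  0.00000000e+00  1.00000000e+00]] [333.63832068   0.         270.35865527]
```

View pics/scene0.png

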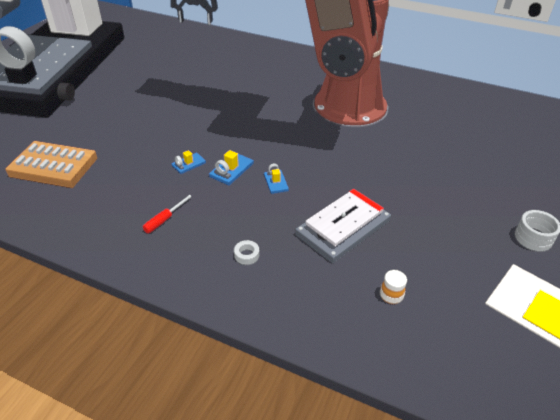

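View pics/side0.png

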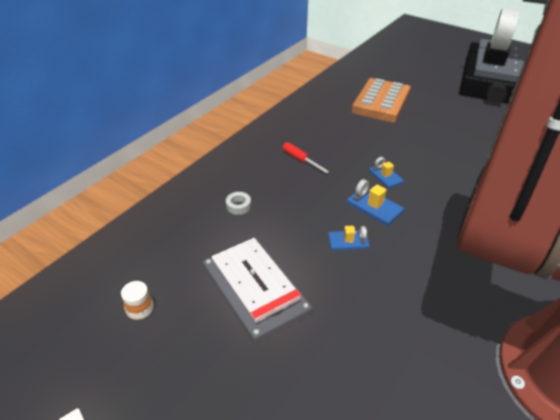

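Candidates for the carrier in the scene view: (188,160) small, (232,165) apparently the largest, (275,178) small; in the side view they are at (387,172), (376,200) and (350,238). The stage is at scene (344,217), with its red band on the robot side at (367,201). The jar is at (394,287), the gauge at (246,252) and the driver at (165,215). I'll measure these next.

```bash
cat > m.py <<'E'
from h import *
def blobs(c,lo,hi,amin=25):
    hsv=cv2.cvtColor(c['pixels'],cv2.COLOR_RGB2HSV); m=cv2.inRange(hsv,lo,hi)
    n,l,s,ce=cv2.connectedComponentsWithStats(m)
    return [(l==i) for i in range(1,n) if s[i,4]>=amin]
BLUE=((100,120,80),(120,255,255)); YEL=((20,150,100),(32,255,255)); RED=((0,180,120),(5,255,255))
def onplane(c,mask,z):
    v,u=np.nonzero(mask); return np.array([ray(c,(a,b),z)[:2] for a,b in zip(u,v)])
E
python3 - <<'E'
from m import *
import pickle
d=pickle.load(open('d0.pkl','rb'))
for n in ['scene','side']:
    c=d[n]
    for nm,col in (('blue',BLUE),('yel',YEL),('red',RED)):
        for b in blobs(c,*col):
            v,u=np.nonzero(b)
            if len(u)>3000: continue
            z={'blue':.012,'yel':.03,'red':.048}[nm]
            P=(onplane(c,b,z)*1000).astype(np.float32)
            r=cv2.minAreaRect(P); print(n,nm,len(u),(u.mean().round(1),v.mean().round(1)),np.round(r[0],1),np.round(r[1],1),round(r[2],1))
    # white-ish stage top
    hsv=cv2.cvtColor(c['pixels'],cv2.COLOR_RGB2HSV)
E
python3 - <<'E'
import cv2
a=cv2.imread('pics/scene0.png')[135:275,160:400];b=cv2.imread('pics/side0.png')[140:340,190:430]
a=cv2.resize(a,None,fx=3.2,fy=2.0*1.6,interpolation=3)
cv2.imwrite('pics/cropA.png',a)
E
```

```text
scene blue 902 (np.float64(24.2), np.float64(14.7)) [  -74.8 -1526.5] [321.2 188.2] 23.7
scene blue 123 (np.float64(119.8), np.float64(2.0)) [ -377.2 -1261.5] [172.6  64.1] 89.9
scene blue 259 (np.float64(190.2), np.float64(163.7)) [ 527.8 -312.2] [59.9 90.8] 63.5
scene blue 434 (np.float64(233.6), np.float64(170.6)) [ 494.9 -189.6] [ 79.6 131.4] 81.6
scene blue 286 (np.float64(276.1), np.float64(184.0)) [493.7 -50.1] [93.4 53.5] 39.3
scene yel 94 (np.float64(187.3), np.float64(156.5)) [ 525.6 -316.3] [58.  22.9] 32.7
scene yel 194 (np.float64(230.9), np.float64(159.0)) [ 481.6 -199. ] [89.3 37.5] 28.2
scene yel 93 (np.float64(275.6), np.float64(174.9)) [489.5 -53.1] [52.3 19.5] 25.2
scene yel 1094 (np.float64(544.8), np.float64(313.0)) [655.5 659.7] [75.7 97.9] 73.4
scene red 142 (np.float64(366.1), np.float64(199.3)) [497.7 206.4] [96.4 14.5] 66.6
scene red 286 (np.float64(156.6), np.float64(220.6)) [ 791.9 -230.7] [30.7 85. ] 78.5
side blue 289 (np.float64(387.2), np.float64(178.3)) [ 517.1 -314.3] [56.1 91.4] 64.3
side blue 748 (np.float64(377.6), np.float64(209.3)) [ 488.  -191.9] [ 80.4 124.5] 82.0
side blue 460 (np.float64(345.1), np.float64(241.8)) [482.9 -51.6] [86.2 56.7] 39.1
side yel 107 (np.float64(387.2), np.float64(168.1)) [ 517.6 -319.3] [23.3 57.4] 25.2
side yel 259 (np.float64(376.7), np.float64(195.1)) [ 492.5 -206.7] [34.  80.9] 17.1
side yel 124 (np.float64(349.2), np.float64(232.5)) [483.5 -55.4] [20.2 45.5] 29.4
side red 193 (np.float64(294.4), np.float64(151.3)) [ 742.7 -220.4] [31.  85.3] 78.2
side red 48 (np.float64(290.0), np.float64(295.9)) [487.7 175.7] [31.5  7. ] 66.7
```

View pics/cropA.png

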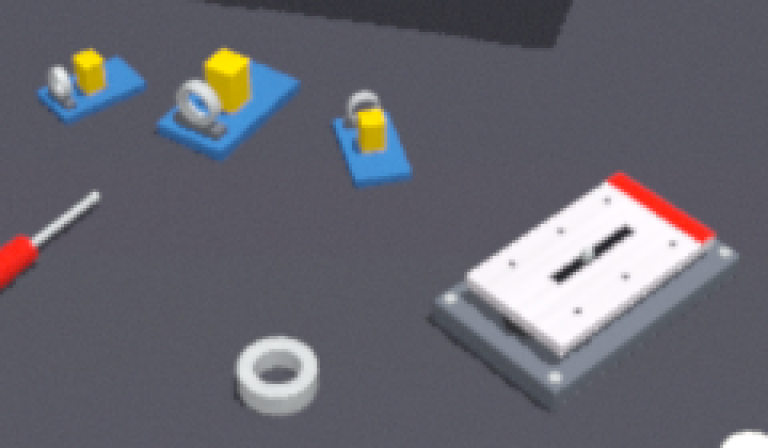

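The largest carrier is the middle one, at scene (232,165). Its plate measures about 125 x 80 mm, against about 90 x 57 mm for the other two. In the crop its ring points to world +x. The stage's red band is on the robot side, and the pin is near the middle of the slot. Next I move above the carrier and measure it with the wrist camera.

Call:
play_rows([
  [3.5, -1.7, 0],
  [7, -3.4, 0],
  [10.5, -5.2, 0],
  [14, -6.9, 0],
  [17.6, -8.6, 0],
  [21.1, -10.3, 0],
  [24.6, -12, 0],
  [28.1, -13.7, 0],
  [31.7, -15.5, 0],
  [35.2, -17.2, 0],
  [38.7, -18.9, 0],
  [42.2, -20.6, 0],
  [42.2, -20.6, 0],
  [42.2, -20.6, 0],
  [42.2, -20.6, 0],
], spin=[3, 6, 9, 12, 15, 18, 21, 23, 23, 23, 23, 23, 23, 23, 23], fingers=[8.54, 8.54, 8.54, 8.54, 8.54, 8.54, 8.54, 8.54, 8.54, 8.54, 8.54, 8.54, 8.54, 8.54, 8.54])

```text
t: 1.4
position: [0.489, -0.2004, 0.2308]
tool_rot: [-3.141, 0.001, -0.143]
force: [-0.5, -0.4, -0.6]
gripper_width: 0.998
```

```bash
python3 - <<'E'
from m import *
import pickle
c=snap('wrist','w1.png'); s=observe(); print(s['position'],s['tool_rot'],s['force'],s['joint_pos'])
pickle.dump(c,open('w1.pkl','wb'))
for nm,col,z in (('blue',BLUE,.012),('yel',YEL,.057)):
    for b in blobs(c,*col,200):
        v,u=np.nonzero(b);P=(onplane(c,b,z)*1000).astype(np.float32)
        r=cv2.minAreaRect(P); print(nm,len(u),(u.mean().round(1),v.mean().round(1)),np.round(r[0],1),np.round(r[1],1),round(r[2],1))
E
```

```text
[ 0.48864476 -0.20095968  0.23092944] [-3.14068147e+00  1.01516346e-03 -1.44109862e-01] [-1.07175199  0.03492038  0.47985942] [-5.28878913e-01  2.98309330e-01 -1.43784978e-01  1.12998497e+00
  4.63529414e-04  2.75682377e+00]
blue 2647 (np.float64(372.7), np.float64(138.9)) [ 520.5 -319.1] [50.9 84.5] 63.5
blue 1102 (np.float64(282.2), np.float64(158.1)) [ 499.3 -222.4] [136.9  60.6] 20.8
blue 206 (np.float64(158.7), np.float64(184.6)) [500.9 -77.6] [84.5  6.4] 37.9
yel 490 (np.float64(383.4), np.float64(137.2)) [ 523.6 -311.2] [25.3 16.5] 63.5
```

View pics/w1.png

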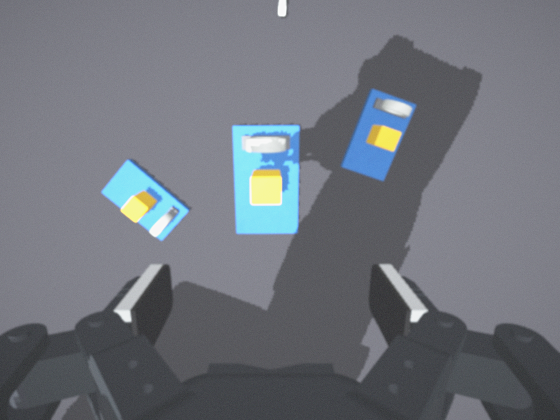

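The wrist view shows the large carrier: plate corners about (233,125) to (300,234), yellow block at (266,187), ring at (266,144) on the far (+x) side. Keeping this wrist yaw would run joint 6 past its range at the stage, since q6 would reach about 3.86. So I'll turn the gripper half a turn the other way.

```bash
cat >> m.py <<'E'
BLUE2=((95,120,80),(125,255,255)); YELT=((20,120,215),(32,255,255))
def largest(c):
    """plate long axis & center from blue blob, block centre from yellow blob"""
    out=[]
    for b in blobs(c,*BLUE2,100):
        b=cv2.morphologyEx(b.astype(np.uint8),cv2.MORPH_CLOSE,np.ones((3,3)))
        cn=max(cv2.findContours(b,0,1)[0],key=cv2.contourArea); h=cv2.convexHull(cn)[:,0,:]
        P=np.array([ray(c,p,.012)[:2]*1000 for p in h]).astype(np.float32)
        r=cv2.minAreaRect(P); out.append((np.round(r[0],1),np.round(r[1],1),round(r[2],1)))
    return out
E
python3 - <<'E'
from m import *
import pickle
c=pickle.load(open('w1.pkl','rb'))
for o in largest(c): print(o)
print(cv2.cvtColor(c['pixels'],cv2.COLOR_RGB2HSV)[[187,175,180,150,220,140],[266,266,135,240,266,236]])
for z in (.057,):
  for lo in ((15,100,100),(15,100,180)):
   for b in blobs(c,lo,(40,255,255),100):
    P=(onplane(c,b,z)*1000).astype(np.float32); r=cv2.minAreaRect(P); v,u=np.nonzero(b); print(len(u),u.mean(),v.mean(),r)
E
```

```text
(array([ 520.5, -319.1]), array([50.9, 84.5]), 63.5)
(array([ 488.6, -196.5]), array([ 70.9, 120.3]), 81.9)
(array([500.3, -76.3]), array([85. , 14.2]), 44.1)
(array([505.6, -31.6]), array([19.9, 32.9]), 38.2)
(array([487. , -70.4]), array([17.7, 33.3]), 83.0)
(array([455.5, -84.4]), array([16., 43.]), 60.5)
[[ 30  94 247]
 [ 25 170 237]
 [ 94 115 247]
 [ 94 107 247]
 [ 95 123 247]
 [ 93 109 247]]
568 383.65492957746477 137.125 ((523.593994140625, -311.4244689941406), (26.888641357421875, 18.278915405273438), 62.75563049316406)
267 267.4644194756554 175.26966292134833 ((501.7703552246094, -201.16786193847656), (30.3447265625, 18.58633804321289), 52.105072021484375)
525 138.39809523809524 205.93714285714285 ((491.21563720703125, -69.65277862548828), (18.18064308166504, 32.769893646240234), 36.416072845458984)
568 383.65492957746477 137.125 ((523.593994140625, -311.4244689941406), (26.888641357421875, 18.278915405273438), 62.75563049316406)
267 267.4644194756554 175.26966292134833 ((501.7703552246094, -201.16786193847656), (30.3447265625, 18.58633804321289), 52.105072021484375)
525 138.39809523809524 205.93714285714285 ((491.21563720703125, -69.65277862548828), (18.18064308166504, 32.769893646240234), 36.416072845458984)
```

Call:
play_rows([
  [0, 0, 0],
  [0, 0, 0],
  [0, 0, 0],
  [0, 0, 0],
  [0, 0, 0],
  [0, 0, 0],
  [0, 0, 0],
  [0, 0, 0],
  [0, 0, 0],
  [0, 0, 0],
  [0, 0, 0],
  [0, 0, 0],
  [0, 0, 0],
  [0, 0, 0],
  [0, 0, 0],
], spin=[-7, -14, -21, -28, -35, -42, -49, -56, -63, -70, -77, -84, -90, -90, -90], fingers=[8.54, 8.54, 8.54, 8.54, 8.54, 8.54, 8.54, 8.54, 8.54, 8.54, 8.54, 8.54, 8.54, 8.54, 8.54])

```text
t: 2.7
position: [0.4878, -0.202, 0.231]
tool_rot: [-3.14, -0.001, 1.421]
force: [0.4, 0.1, -0.1]
gripper_width: 1.0
```

Call:
play_rows([
  [0, 0, 0],
  [0, 0, 0],
  [0, 0, 0],
  [0, 0, 0],
  [0, 0, 0],
  [0, 0, 0],
  [0, 0, 0],
  [0, 0, 0],
  [0, 0, 0],
  [0, 0, 0],
  [0, 0, 0],
  [0, 0, 0],
  [0, 0, 0],
  [0, 0, 0],
  [0, 0, 0],
], spin=[-7, -14, -21, -28, -35, -42, -49, -56, -63, -70, -77, -84, -90, -90, -90], fingers=[8.54, 8.54, 8.54, 8.54, 8.54, 8.54, 8.54, 8.54, 8.54, 8.54, 8.54, 8.54, 8.54, 8.54, 8.54])

```text
t: 3.95
position: [0.4876, -0.2023, 0.2311]
tool_rot: [3.141, -0.001, 2.986]
force: [0.1, -0.4, 0.2]
gripper_width: 1.001
```

```bash
python3 - <<'E'
from m import *
import pickle
c=snap('wrist','w2.png'); s=observe(); print(s['position'],s['tool_rot'],s['force'],s['joint_pos'])
pickle.dump(c,open('w2.pkl','wb'))
for o in largest(c): print(o)
for b in blobs(c,(15,100,180),(40,255,255),100):
    P=(onplane(c,b,.057)*1000).astype(np.float32); r=cv2.minAreaRect(P); v,u=np.nonzero(b); print(len(u),u.mean(),v.mean(),r)
E
```

```text
[ 0.48761172 -0.20225509  0.23102574] [ 3.14085283e+00 -1.15128274e-03  2.98592879e+00] [ 0.32563834 -0.60405582  0.19936315] [-5.31891454e-01  2.97448163e-01 -1.44733205e-01  1.12995754e+00
  2.65075952e-04 -3.76227346e-01]
(array([483.8, -58.5]), array([86.4, 50.7]), 38.9)
(array([ 488.4, -195.7]), array([ 71., 121.]), 82.1)
(array([ 518. , -318.5]), array([50. , 86.4]), 63.4)
564 408.62056737588654 157.96453900709218 ((478.557861328125, -68.67047119140625), (24.84796905517578, 21.410003662109375), 39.701297760009766)
919 276.63003264417847 184.82807399347115 ((485.2333068847656, -195.89447021484375), (27.927461624145508, 31.64794921875), 82.11131286621094)
556 168.00899280575538 227.05395683453239 ((510.72412109375, -309.8594665527344), (22.882415771484375, 28.63554573059082), 61.397891998291016)
```

The plate measures 71 x 121 mm, centred at (488.5, -196) mm with yaw -8°, so this is the right one. I go down and grip it.

Call:
play_rows([
  [0.1, 0.6, 0],
  [0.1, 0.6, 3],
  [0.1, 0.6, 6],
  [0.1, 0.6, 9],
  [0.1, 0.6, 12],
  [0.1, 0.6, 15],
  [0.1, 0.6, 17.5],
  [0.1, 0.6, 19.5],
  [0.1, 0.6, 20.5],
  [0.1, 0.6, 21],
  [0.1, 0.6, 21.3],
  [0.1, 0.6, 21.3],
  [0.1, 0.6, 21.3],
], spin=[-0.9, -0.9, -0.9, -0.9, -0.9, -0.9, -0.9, -0.9, -0.9, -0.9, -0.9, -0.9, -0.9], fingers=[8.54, 8.54, 8.54, 8.54, 8.54, 8.54, 8.54, 8.54, 8.54, 8.54, 8.54, 8.54, 8.54])

```text
t: 5.08
position: [0.488, -0.1963, 0.019]
tool_rot: [3.141, 0.0, 3.001]
force: [-0.4, 0.2, -0.4]
gripper_width: 1.004
```

Call:
play_rows([
  [0, 0, 0],
  [0, 0, 0],
  [0, 0, 0],
  [0, 0, 0],
  [0, 0, 0],
  [0, 0, 0],
  [0, 0, 0],
  [0, 0, 0],
  [0, 0, 0],
  [0, 0, 0],
], spin=[0, 0, 0, 0, 0, 0, 0, 0, 0, 0], fingers=[5, 3.5, 2.5, 2, 2, 2, 2, 2, 2, 2], squeeze=60)

```text
t: 5.92
position: [0.4883, -0.1964, 0.0194]
tool_rot: [3.141, 0.001, 3.001]
force: [-0.7, 0.7, 6.2]
gripper_width: 0.347
```

```bash
python3 - <<'E'
from m import *
s=observe(); print(s)
c=snap('wrist','w3.png')
E
```

```text
{'t': 5.9167, 'joint_pos': array([-5.21600640e-01,  5.10345340e-01, -4.43729773e-01,  6.15922388e-01,
        5.34863080e-04, -3.81319337e-01]), 'dq': array([ 0.00066017, -0.00095047, -0.00101598, -0.00172205, -0.00042857,
        0.0001159 ]), 'joint_torque': array([-4.11103293e-01, -5.64261675e+01,  2.33717608e+01, -5.06733935e-01,
       -2.17486233e-01, -6.73636707e-03]), 'position': array([ 0.48832735, -0.19635572,  0.01943988]), 'tool_rot': array([3.14139349e+00, 9.40495891e-04, 3.00131147e+00]), 'force': array([-0.71856967,  0.73561033,  6.21303234]), 'moment': array([ 0.258128  ,  0.14408997, -0.03550806]), 'gripper_width': 0.34739264721275714}
```

Call:
play_rows([
  [0, 0, -1],
  [0, 0, -3],
  [0, 0, -6],
  [0, 0, -9],
  [0, 0, -12],
  [0, 0, -15],
  [0, 0, -15],
  [0, 0, -15],
], spin=[0, 0, 0, 0, 0, 0, 0, 0], fingers=[2, 2, 2, 2, 2, 2, 2, 2])

```text
t: 6.63
position: [0.489, -0.1968, 0.1711]
tool_rot: [-3.141, 0.004, 3.001]
force: [-0.2, -0.8, -3.4]
gripper_width: 0.343
```

```bash
cat >> m.py <<'E'
def stage(c,roi,z=.048,vmin=150):
    u0,v0,u1,v1=roi; hsv=cv2.cvtColor(c['pixels'],cv2.COLOR_RGB2HSV)
    m=cv2.inRange(hsv,(0,0,vmin),(179,70,255))|cv2.inRange(hsv,(0,150,110),(6,255,255))|cv2.inRange(hsv,(174,150,110),(179,255,255))
    k=np.zeros_like(m); k[v0:v1,u0:u1]=m[v0:v1,u0:u1]
    k=cv2.morphologyEx(cv2.morphologyEx(k,cv2.MORPH_OPEN,np.ones((3,3))),cv2.MORPH_CLOSE,np.ones((5,5)))
    cn=max(cv2.findContours(k,0,1)[0],key=cv2.contourArea); h=cv2.convexHull(cn)[:,0,:]
    P=np.array([ray(c,p,z)[:2]*1000 for p in h]).astype(np.float32)
    return cv2.minAreaRect(P), h
E
python3 - <<'E'
from m import *
import pickle
s=observe(); print(s['position'],s['force'],s['gripper_width'])
d=pickle.load(open('d0.pkl','rb'))
for n,r in (('scene',(295,180,395,260)),('side',(200,230,315,340))):
    R,h=stage(d[n],r); print(n,np.round(R[0],1),np.round(R[1],1),R[2])
E
```

```text
[ 0.4889888  -0.19683356  0.17114658] [-0.17711932 -0.76209453 -3.36150768] 0.3425411242671972
scene [593.6 180.4] [126.7 214.4] 67.39495086669922
side [574.4 180.1] [117.6 188.4] 67.8323974609375
```

Call:
play_rows([
  [-0.7, 1.4, -1.5],
  [-2.2, 4.1, -3],
  [-3.7, 6.8, -4.5],
  [-5.2, 9.5, -6],
  [-6.7, 12.2, -7],
  [-8.2, 15, -7],
  [-9.7, 17.8, -7],
  [-11.2, 20.6, -7],
  [-12.7, 23.4, -7],
  [-14.2, 26.2, -7],
  [-15.7, 28.9, -7],
  [-17.1, 31.5, -7],
  [-18.2, 33.5, -7],
  [-18.5, 34.1, -7],
  [-18.5, 34.1, -7],
  [-18.5, 34.1, -7],
  [-18.5, 34.1, -7],
], spin=[1, 2, 3, 4, 5, 6, 7, 8, 9, 10, 11, 12, 13, 14, 14.5, 14.5, 14.5], fingers=[2, 2, 2, 2, 2, 2, 2, 2, 2, 2, 2, 2, 2, 2, 2, 2, 2])

```text
t: 8.05
position: [0.7188, 0.1139, 0.2408]
tool_rot: [-3.14, 0.003, 2.748]
force: [0.5, -0.6, -3.4]
gripper_width: 0.339
```

```bash
python3 - <<'E'
from m import *
import pickle
s=observe(); print(s['position'],s['tool_rot'],s['force'],s['gripper_width'],s['joint_pos'])
c=snap('wrist','w4.png'); pickle.dump(c,open('w4.pkl','wb'))
print(proj(c,(.572,.176,.048)))
E
```

```text
[0.7188069  0.11387495 0.24084171] [-3.14041897e+00  2.74502702e-03  2.74777294e+00] [ 0.46491035 -0.56165793 -3.4347373 ] 0.33928572494915676 [ 0.0577878   0.71250891  0.56002016  1.41634995 -0.00225398  0.45160692]
[271.85384053   7.55448769]
```

View pics/w4.png

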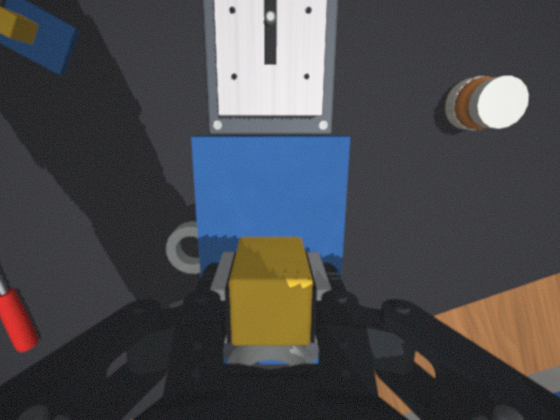

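The wrist view shows the pin at (270,16) in the slot (x 264–277, ending at y=64), the stage's far end at y≈116, and the held carrier square in the fingers (front corners (192,137) and (349,137)). Next I measure them.

```bash
python3 - <<'E'
from m import *
import pickle
c=pickle.load(open('w4.pkl','rb')); T=np.array(c['world_from_camera'])
g=cv2.cvtColor(c['pixels'],cv2.COLOR_RGB2GRAY).astype(float)
# platen side edges and slot edges per row
def cross(row,a,b,thr,up):
    x=row[a:b]; 
    for i in range(len(x)-1):
        if (x[i]<thr<=x[i+1]) if up else (x[i]>=thr>x[i+1]): return a+i+(thr-x[i])/(x[i+1]-x[i])
E={k:[] for k in 'LRab'}
for v in range(3,110,4):
    r=g[v]
    for k,(a,b,t,up) in dict(L=(205,235,140,1),R=(310,340,140,0)).items():
        x=cross(r,a,b,t,up); 
        if x: E[k].append(ray(c,(x,v),.048)[:2]*1000)
for v in list(range(30,60,3)):
    for k,(a,b,up) in dict(a=(255,270,0),b=(269,285,1)).items():
        x=cross(g[v],a,b,110,up)
        if x: E[k].append(ray(c,(x,v),.048)[:2]*1000)
L={}
for k,p in E.items():
    p=np.array(p,np.float32); vx,vy,x,y=cv2.fitLine(p,cv2.DIST_HUBER,0,.01,.01).ravel()
    if vx<0: vx,vy=-vx,-vy
    L[k]=(vx,vy,x,y); print(k,len(p),round(float(np.degrees(np.arctan2(vy,vx))),2),x,y)
ang=np.mean([np.degrees(np.arctan2(L[k][1],L[k][0])) for k in 'LR']); a=np.radians(ang); n=np.array([-np.sin(a),np.cos(a)]); ex=np.array([np.cos(a),np.sin(a)])
print('ang',ang,{k:float(n@np.array(L[k][2:])) for k in L})
# end edge of platen
q=[]
for u in range(225,320,6):
    x=cross(g[:,u],105,128,140,0)
    if x: q.append(ex@ray(c,(u,x),.048)[:2]*1000)
print('far end s',np.median(q),'centre s',np.median(q)-90)
q=[]
for u in range(267,275):
    x=cross(g[:,u],50,75,110,1)
    if x: q.append(ex@ray(c,(u,x),.048)[:2]*1000)
print('slot end s',np.median(q),'centre s',np.median(q)-45)
m=np.zeros(g.shape,bool); m[5:32,264:278]=g[5:32,264:278]>120
n_,l,st,ce=cv2.connectedComponentsWithStats(m.astype(np.uint8)); print(st[1:],ce[1:])
print(np.round(g[4:30,262:280:1]).astype(int))
s=observe(); tp=s['position']*1000; print('tcp s,n',ex@tp[:2],n@tp[:2],'yaw',np.degrees(s['tool_rot'][2]))
for uv in ((270,16),(270.5,14),(270,22)):
    for z in (.048,.057): p=ray(c,uv,z)[:2]*1000; print(uv,z,p,ex@p,n@p)
# held plate
b=max(blobs(c,*BLUE2,1000),key=lambda b:b.sum()); v,u=np.nonzero(b); k=(v<200)&(v>130)
for vv in (145,160,175,190):
    uu=u[v==vv]; P=[ray(c,(x,vv),tp[2]/1000-.0194+.012)[:2]*1000 for x in (uu.min()-.5,uu.max()+.5)]; print(vv,uu.min(),uu.max(),[ (round(ex@p,1),round(n@p,1)) for p in P])
E
```

```text
L 27 -22.63 582.0698 115.837685
R 27 -22.39 611.1178 212.48859
a 10 -22.68 596.2967 158.66954
b 10 -23.05 600.1295 167.91869
ang -22.510296 {'L': 329.857177734375, 'R': 430.26531982421875, 'a': 374.8724670410156, 'b': 384.88433837890625}
far end s 552.8583088668804 centre s 462.8583088668804
slot end s 506.85887165989914 centre s 461.85887165989914
[[276   5   2  27  54]
 [266  11   9  11  76]
 [264  16   1   4   4]
 [264  24   1   8   8]] [[276.5         18.        ]
 [270.05263158  15.72368421]
 [264.          17.5       ]
 [264.          27.5       ]]
[[220 182 113  67  57  56  58  61  56  57  56  56  57  81 131 193 225 229]
 [221 183 119  60  58  56  56  57  58  56  54  59  58  78 133 192 223 226]
 [222 182 114  60  54  60  59  59  57  59  59  58  60  80 132 193 224 230]
 [222 182 115  65  53  56  60  61  53  57  59  60  56  76 134 196 223 229]
 [222 183 118  66  56  56  57  61  60  59  57  59  61  77 132 197 222 230]
 [221 183 114  66  57  57  58  58  61  54  56  61  57  77 134 192 226 228]
 [221 181 114  65  58  62  73  84  91  80  75  65  60  78 131 194 224 229]
 [219 183 117 
[... 1639 characters left out ...]
(270.5, 14) 0.048 [576.24378594 172.94163638] 466.1296153325856 380.3799501574586
(270.5, 14) 0.057 [578.33942668 172.0800363 ] 468.39545392964953 380.38630956670414
(270, 22) 0.048 [581.97394938 170.08331488] 472.5175088289479 379.93319172397713
(270, 22) 0.057 [583.91550876 169.2985737 ] 474.61158002593686 379.95156425376456
145 191 349 [(np.float64(564.2), np.float64(345.3)), (np.float64(564.2), np.float64(415.3))]
160 192 348 [(np.float64(570.8), np.float64(345.3)), (np.float64(570.7), np.float64(415.2))]
175 193 347 [(np.float64(577.5), np.float64(345.4)), (np.float64(577.5), np.float64(415.2))]
190 194 346 [(np.float64(584.4), np.float64(345.4)), (np.float64(584.4), np.float64(415.2))]
```

The relative measures agree well:

| Quantity | Value |
|---|---|
| Slot centre, across the slot | n = 379.9 mm |
| Held carrier centre, across the slot | n = 380.3 mm |
| Yaw mismatch, carrier to slot | under 0.1° |
| Stage centre, along the slot | s = 462.4 mm |
| Pin tip, along the slot | s = 469.9 mm (stage x ≈ +7.5 mm) |

I move to x = -32 mm (s = 430.4) and come down to just above the pin tip.

Call:
play_rows([
  [1.5, 0, 0],
  [4, 0, 0],
  [7, 0, 0],
  [10, 0, 0],
  [13, -0.04, 0],
  [16, -0.04, 2],
  [18, -0.04, 4],
  [19, -0.04, 6],
  [19, -0.04, 8],
  [19, -0.04, 10],
  [19, -0.04, 12],
  [19, -0.04, 13.5],
  [19, -0.04, 14.8],
  [19, -0.04, 15.4],
  [19, -0.04, 15.6],
  [19, -0.04, 15.6],
  [19, -0.04, 15.6],
  [19, -0.04, 15.6],
], spin=[0, 0, 0, 0, 0, 0, 0, 0, 0, 0, 0, 0, 0, 0, 0, 0, 0, 0], fingers=[2, 2, 2, 2, 2, 2, 2, 2, 2, 2, 2, 2, 2, 2, 2, 2, 2, 2], squeeze=90)

```text
t: 9.6
position: [0.5444, 0.1861, 0.0857]
tool_rot: [3.141, 0.005, 2.747]
force: [0.2, -0.7, -3.0]
gripper_width: 0.34
```

```bash
cat > st.py <<'E'
from m import *
a=np.radians(-22.51); ex=np.array([np.cos(a),np.sin(a)]); n=np.array([-np.sin(a),np.cos(a)])
def st():
    s=observe(); p=s['position']*1000
    print('t',s['t'],'x_stage %.1f dn %.2f under %.2f'%(ex@p[:2]-462.4,n@p[:2]-379.95,p[2]-19.4),'rot',np.degrees(s['tool_rot']).round(2),'F',s['force'].round(1),'M',s['moment'].round(2),s['gripper_width'])
    return s
if __name__=='__main__': st()
E
python3 st.py; python3 - <<'E'
from m import *
import pickle
d={n:snap(n) for n in ('side','scene','wrist')}; pickle.dump(d,open('d5.pkl','wb'))
A=d['side']['pixels'][190:360,170:400]; B=d['scene']['pixels'][130:270,270:459]
A=cv2.resize(A,(480,355),interpolation=3); B=cv2.resize(B,(479,355),interpolation=3)[:,:315]
W=cv2.resize(d['wrist']['pixels'],(327,245))
cv2.imwrite('pics/c5.png',cv2.cvtColor(np.hstack([A,B]),cv2.COLOR_RGB2BGR))
E
```

```text
t 9.6 x_stage -30.7 dn 0.36 under 66.31 rot [179.99   0.27 157.41] F [ 0.2 -0.7 -3. ] M [-0.01  0.02 -0.02] 0.3395094479213824
```

View pics/c5.png

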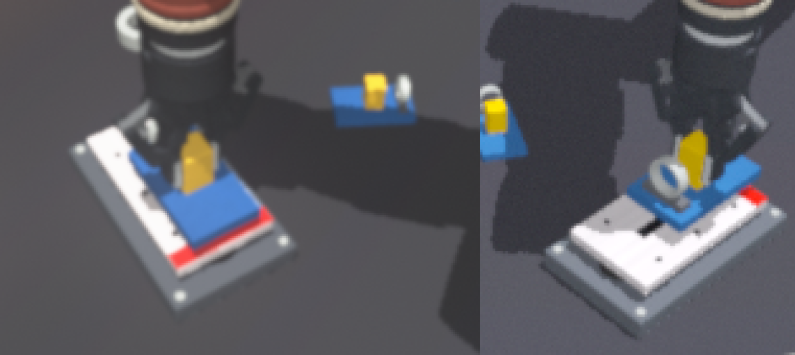

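The views (side left, scene right) show the carrier lengthwise over the slot, middle towards the red band, still clear of the stage. I now lower it gently onto the pin tip.

Call:
play_rows([
  [0.1, -0.04, 0.3],
  [0.1, -0.04, 0.6],
  [0.1, -0.04, 0.75],
  [0.1, -0.04, 0.8],
  [0.1, -0.04, 0.85],
  [0.1, -0.04, 0.85],
  [0.1, -0.04, 0.85],
], spin=[0, 0, 0, 0, 0, 0, 0], fingers=[2, 2, 2, 2, 2, 2, 2])

```text
t: 10.33
position: [0.5432, 0.1862, 0.0768]
tool_rot: [-3.141, 0.004, 2.748]
force: [0.5, -0.4, -3.3]
gripper_width: 0.339
```

```bash
python3 st.py
```

```text
t 10.3333 x_stage -31.9 dn -0.02 under 57.42 rot [-179.99    0.24  157.42] F [ 0.5 -0.4 -3.3] M [0.   0.04 0.02] 0.3392656251874119
```

Call:
play_rows([
  [0, 0, 0.05],
  [0, 0, 0.1],
  [0, 0, 0.1],
  [0, 0, 0.1],
], spin=[0, 0, 0, 0], fingers=[2, 2, 2, 2])

```text
t: 10.67
position: [0.5433, 0.1862, 0.0761]
tool_rot: [3.142, 0.004, 2.748]
force: [-1.9, -0.3, 1.6]
gripper_width: 0.341
```

```bash
python3 st.py
```

```text
t 10.6667 x_stage -31.8 dn 0.05 under 56.66 rot [180.     0.25 157.42] F [-1.9 -0.3  1.6] M [-0.07  0.17  0.04] 0.34121758277562264
```

It touches down at about 57 mm as predicted, with Fz +1.6 N after the carrier's weight of 3.4 N is taken up. Now I slide with light contact.

Call:
play_rows([
  [-0.1, 0, 0.05],
  [-0.3, 0, 0.05],
  [-0.5, 0, 0.05],
  [-0.7, 0, 0.05],
  [-0.9, 0, 0.05],
  [-1.1, 0, 0.05],
  [-1.3, 0, 0.05],
  [-1.5, 0, 0.05],
  [-1.7, 0, 0.06],
  [-1.9, 0, 0.06],
  [-2.1, 0, 0.06],
  [-2.3, 0, 0.06],
  [-2.5, 0, 0.06],
  [-2.7, 0, 0.06],
  [-2.8, 0, 0.06],
  [-2.8, 0, 0.06],
], spin=[0, 0, 0, 0, 0, 0, 0, 0, 0, 0, 0, 0, 0, 0, 0, 0], fingers=[2, 2, 2, 2, 2, 2, 2, 2, 2, 2, 2, 2, 2, 2, 2, 2])

```text
t: 12.0
position: [0.5695, 0.1753, 0.0756]
tool_rot: [3.142, 0.005, 2.747]
force: [-1.5, 0.7, 1.9]
gripper_width: 0.343
```

```bash
python3 st.py
```

```text
t 12.0 x_stage -3.4 dn 0.02 under 56.24 rot [180.     0.28 157.41] F [-1.5  0.7  1.9] M [0.1  0.41 0.01] 0.3427904162905723
```

Call:
play_rows([
  [-0.1, 0, 0.05],
  [-0.2, 0, 0.05],
  [-0.3, 0, 0.05],
  [-0.4, 0, 0.06],
  [-0.5, 0, 0.06],
  [-0.6, 0, 0.07],
  [-0.7, 0, 0.07],
  [-0.8, 0, 0.08],
  [-0.9, 0, 0.08],
  [-1, 0, 0.1],
  [-1.07, 0, 0.1],
  [-1.07, 0, 0.1],
  [-1.07, 0, 0.1],
], spin=[0, 0, 0, 0, 0, 0, 0, 0, 0, 0, 0, 0, 0], fingers=[2, 2, 2, 2, 2, 2, 2, 2, 2, 2, 2, 2, 2])

```text
t: 13.08
position: [0.5794, 0.1711, 0.0746]
tool_rot: [-3.142, 0.005, 2.747]
force: [-0.3, -0.3, -2.7]
gripper_width: 0.342
```

```bash
python3 st.py
```

```text
t 13.0833 x_stage 7.4 dn -0.04 under 55.22 rot [-180.      0.28  157.4 ] F [-0.3 -0.3 -2.7] M [-0.03  0.05  0.03] 0.34172134429005246
```

The contact force is gone (Fz -2.7 N, the carrier hanging free) with its underside below the tip level, so the bore is over the pin. I lower it towards the stage face.

Call:
play_rows([
  [0, 0, 0.15],
  [0, 0, 0.3],
  [0, 0, 0.45],
  [0, 0, 0.6],
  [0, 0, 0.6],
  [0, 0, 0.6],
], spin=[0, 0, 0, 0, 0, 0], fingers=[2, 2, 2, 2, 2, 2])

```text
t: 13.58
position: [0.5793, 0.1711, 0.0684]
tool_rot: [-3.141, 0.005, 2.747]
force: [-0.4, -0.1, -3.0]
gripper_width: 0.339
```

```bash
python3 st.py
```

```text
t 13.5833 x_stage 7.3 dn -0.11 under 49.02 rot [-179.99    0.27  157.41] F [-0.4 -0.1 -3. ] M [ 0.07  0.02 -0.01] 0.3394361519546419
```

It is free of contact and 1 mm above the face. Now I press down.

Call:
play_rows([
  [0, 0, 0.1],
  [0, 0, 0.2],
  [0, 0, 0.3],
  [0, 0, 0.4],
  [0, 0, 0.5],
  [0, 0, 0.5],
], spin=[0, 0, 0, 0, 0, 0], fingers=[2, 2, 2, 2, 2, 2])

```text
t: 14.08
position: [0.5796, 0.1711, 0.0636]
tool_rot: [3.142, 0.005, 2.747]
force: [0.8, -0.7, 3.2]
gripper_width: 0.335
```

```bash
python3 st.py
```

```text
t 14.0833 x_stage 7.6 dn 0.00 under 44.17 rot [180.     0.3  157.41] F [ 0.8 -0.7  3.2] M [0.   0.31 0.04] 0.3351759908924113
```

Call:
play_rows([
  [0, 0, 0.1],
  [0, 0, 0.2],
  [0, 0, 0.3],
  [0, 0, 0.4],
  [0, 0, 0.5],
  [0, 0, 0.6],
  [0, 0, 0.65],
  [0, 0, 0.65],
], spin=[0, 0, 0, 0, 0, 0, 0, 0], fingers=[2, 2, 2, 2, 2, 2, 2, 2])

```text
t: 14.75
position: [0.5797, 0.1711, 0.0575]
tool_rot: [3.141, 0.005, 2.747]
force: [-3.2, -1.7, 9.3]
gripper_width: 0.335
```

```bash
python3 st.py
```

```text
t 14.75 x_stage 7.6 dn 0.04 under 38.14 rot [179.99   0.31 157.41] F [-3.2 -1.7  9.3] M [-0.09  0.91 -0.02] 0.33547740776623214
```

Call:
play_rows([
  [0, 0, 0.1],
  [0, 0, 0.15],
  [0, 0, 0.2],
  [0, 0, 0.2],
  [0, 0, 0.2],
  [0, 0, 0.2],
], spin=[0, 0, 0, 0, 0, 0], fingers=[2, 2, 2, 2, 2, 2])

```text
t: 15.25
position: [0.5797, 0.1711, 0.0575]
tool_rot: [3.141, 0.006, 2.747]
force: [-8.4, -2.7, 26.1]
gripper_width: 0.34
```

```bash
python3 st.py
```

```text
t 15.25 x_stage 7.7 dn 0.06 under 38.09 rot [179.96   0.36 157.41] F [-8.4 -2.7 26.1] M [-0.42  2.13  0.01] 0.33993952864811183
```

At 26 N the height no longer changes (38.1 mm, so on the stop). I ease off the side load a little and check flatness in the pictures.

Call:
play_rows([
  [0.05, 0, 0.2],
  [0.05, 0, 0.2],
  [0.05, 0, 0.2],
  [0.05, 0, 0.2],
  [0.05, 0, 0.2],
  [0.05, 0, 0.2],
], spin=[0, 0, 0, 0, 0, 0], fingers=[2, 2, 2, 2, 2, 2])

```text
t: 15.75
position: [0.5798, 0.1711, 0.0575]
tool_rot: [3.141, 0.008, 2.747]
force: [-6.0, -2.8, 24.9]
gripper_width: 0.34
```

```bash
python3 st.py; python3 - <<'E'
from m import *
import pickle
d={n:snap(n) for n in ('side','scene','wrist')}; pickle.dump(d,open('d6.pkl','wb'))
A=d['side']['pixels'][200:345,190:330]; B=d['scene']['pixels'][160:265,290:400]
A=cv2.resize(A,(392,406),interpolation=3); B=cv2.resize(B,(406,388),interpolation=3)
B=np.vstack([B,np.zeros((18,406,3),np.uint8)])
cv2.imwrite('pics/c6.png',cv2.cvtColor(np.hstack([A,B]),cv2.COLOR_RGB2BGR))
E
```

```text
t 15.75 x_stage 7.7 dn 0.06 under 38.09 rot [179.95   0.46 157.4 ] F [-6.  -2.8 24.9] M [-0.56  2.    0.02] 0.3395913392339469
```

View pics/c6.png

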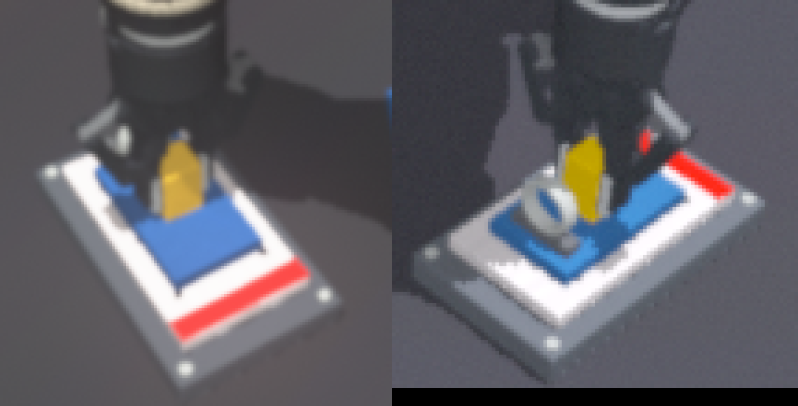

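Both views show the carrier seated on the lowered stage, clear of the red band, with no visible gap. The moment and the 0.4° tool pitch suggest it bears a bit harder at the red end. I correct this with a small counter-shift while keeping the press.

Call:
play_rows([
  [-0.1, 0, 0.2],
  [-0.1, 0, 0.2],
  [-0.1, 0, 0.2],
  [-0.1, 0, 0.2],
  [-0.1, 0, 0.2],
  [-0.1, 0, 0.2],
], spin=[0, 0, 0, 0, 0, 0], fingers=[2, 2, 2, 2, 2, 2])

```text
t: 16.4
position: [0.5798, 0.1711, 0.0575]
tool_rot: [3.14, 0.007, 2.748]
force: [-11.9, -1.0, 29.5]
gripper_width: 0.34
```

```bash
python3 st.py; python3 - <<'E'
from m import *
import pickle
d={n:snap(n) for n in ('side','scene','wrist')}
W=d['wrist']; cv2.imwrite('pics/w7.png',cv2.cvtColor(W['pixels'],cv2.COLOR_RGB2BGR))
E
```

```text
t 16.4 x_stage 7.7 dn 0.05 under 38.05 rot [179.93   0.41 157.42] F [-11.9  -1.   29.5] M [-0.14  3.09 -0.08] 0.33953363538026315
```

View pics/w7.png

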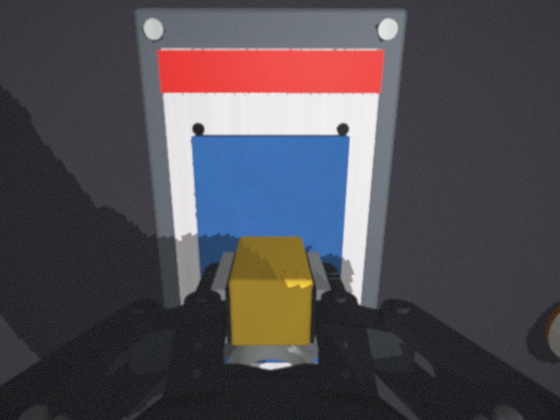

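In the wrist view the plate's corners are at (192,136) and (349,136), the same pixels as before, so nothing slipped in the pads. It lies square on the stage, parallel to the red band. The height is unchanged under 26–29 N, so I hand in.

```bash
python3 -c "
from h import *
print(close_job()); s=observe(); print(s['t'],s['position'],s['force'])"
```

```text
the job is handed in; nothing more can be done
None
the job is handed in; nothing more can be done
```

The job is handed in at about 16.4 s of the 69 s allowed, with the carrier held and pressed down on the stage. `close_job` reports no verdict, so I can't confirm it passed.

- **Pick and place:** I gripped the largest carrier (measured 121 x 71 mm) by its yellow block. I set it over the slot at x = -32 mm, where it touched the pin tip at the expected height of about 57 mm.
- **Slide:** I slid it away from the red band to x ≈ +7.5 mm. There the contact force vanished, so the bore was over the pin.
- **Press:** It came down onto the face and on to an underside height of 38.1 mm. That is the 48 mm face lowered by 10 mm. Between 9 N and 29 N of push the height changed by less than 0.1 mm, so the stage is on its stop.
- **Last checks:** The grip was firm with no slip in the pads, and the carrier was centred across the slot to about 0.1 mm. The ring gauge, driver and jar were never touched.
- **Imperfect:** The tool was pitched about 0.4°, with about 12 N of sideways load. The counter-shift I tried barely reduced the pitch and raised the side load from 6 N to 12 N. I estimate the pressure centre is 2–3 cm towards the red end, well inside the plate, so I judged the carrier flat. I did not measure a tilt that small in the images.

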